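# Put the printmaking tools away in their docks

### The job

Tidy the printing bench: put the large ink tin, the small ink tin, the baren and the sharpening stone each into the wooden dock whose recess is made for its shape and size, so that each sits right way up and flat on the floor of its recess. Leave the brush jar and the ink roller standing and lying where they are.

Things in the scene. Friction and masses are not known exactly. Their poses are not given: they have to be found in the camera images.
- large_tin: Plain steel ink tin with a closed lid, an upright cylinder 58 mm in diameter and 45 mm tall, about 0.22 kg. Loose. Origin: centre of its underside; z up. The thicker of the two tins.
- small_tin: Plain steel ink tin with a closed lid, an upright cylinder 38 mm in diameter and 45 mm tall, about 0.1 kg. Loose. Origin: centre of its underside; z up. The thinner of the two tins.
- baren: Baren (hand pad for rubbing prints): a black disc 96 mm in diameter and 14 mm thick with a wooden grip bar on top, 74 mm long (along its x), 22 mm wide (along its y), from 14 to 42 mm above the underside, centred. About 0.18 kg, loose. Origin: centre of the disc's underside; z up.
- stone: Sharpening stone: reddish-brown oblong stone on a dark wooden base of the same width, 120 mm long (along its x), 40 mm wide (along its y), 30 mm high in all. About 0.3 kg, loose. Origin: centre of the underside of the wooden base; z up.
- large_tin_dock: Light wooden board, 14 mm high, lying fixed on the table, with a recess 8 mm deep sunk into its top; the recess has a dark wooden floor, which lies 6 mm above the table. Origin: centre of the underside, on the table, under the centre of the recess. z up. Board 96 x 96 mm, round recess 76 mm in diameter: for the large tin.
- small_tin_dock: Light wooden board, 14 mm high, lying fixed on the table, with a recess 8 mm deep sunk into its top; the recess has a dark wooden floor, which lies 6 mm above the table. Origin: centre of the underside, on the table, under the centre of the recess. z up. Board 74 x 74 mm, round recess 54 mm in diameter: for the small tin.
- baren_dock: Light wooden board, 14 mm high, lying fixed on the table, with a recess 8 mm deep sunk into its top; the recess has a dark wooden floor, which lies 6 mm above the table. Origin: centre of the underside, on the table, under the centre of the recess. z up. Board 132 x 132 mm, round recess 114 mm in diameter: for the baren (turned any way).
- stone_dock: Light wooden board, 14 mm high, lying fixed on the table, with a recess 8 mm deep sunk into its top; the recess has a dark wooden floor, which lies 6 mm above the table. Origin: centre of the underside, on the table, under the centre of the recess. z up. Board 154 mm (along its x) by 74 mm (along its y), oblong recess 138 x 58 mm: for the stone, lengthways, either end first.
- brush_jar: Bystander: white ceramic jar, 68 mm in diameter and 85 mm tall, with paint brushes standing in it up to about 175 mm above the table; at the right side of the bench. Loose. Origin: centre of its underside; z up.
- ink_roller: Bystander: hand-held ink roller lying at the far edge of the things: a black rubber roller 38 mm in diameter, 100 mm long (along its y), in a wire frame with a wooden handle towards its +x, about 175 mm long in all. Loose. Origin: on the table under the middle of the rubber roller; z up.
There are look-alikes about, which are no part of the job. What is shaped like the small_tin_dock but white or yellow is not meant.

How it is judged (in metres and radians):
At the end, for the whole second after the job is handed in: Each thing rests in its own dock, origins within 13 mm horizontally (stone 16 mm), its underside under 9.5 mm above the table (recess floor at 6), upright within 0.1 rad, the stone lengthways within 0.2 rad (either end first), all at rest (under 0.02 m/s, 0.2 rad/s) (horizontal distance between large_tin and large_tin_dock below 0.013 m and z of large_tin in the frame of large_tin_dock below 0.0095 m and angle between each of large_tin, baren, small_tin, stone's own z axis and vertical below 0.1 rad and linear speed of each of large_tin, baren, small_tin, stone below 0.02 m/s and angular speed of each of large_tin, baren, small_tin, stone below 0.2 rad/s and horizontal distance between baren and baren_dock below 0.013 m and z of baren in the frame of baren_dock below 0.0095 m and horizontal distance between small_tin and small_tin_dock below 0.013 m and z of small_tin in the frame of small_tin_dock below 0.0095 m and horizontal distance between stone and stone_dock below 0.016 m and z of stone in the frame of stone_dock below 0.0095 m and angle between the x axis of stone and the x axis of stone_dock, either way round below 0.2 rad); the robot touches nothing.
It fails at once if the brush jar is moved more than 30 mm or tipped by more than 0.3 rad (distance of brush_jar from where it was at the start of the episode above 0.03 m or angle between brush_jar's own z axis and vertical above 0.3 rad).
It fails at once if the ink roller is moved more than 30 mm (distance of ink_roller from where it was at the start of the episode above 0.03 m).
It also fails if it takes over 102 s, if anything falls off the work surface, if the arm or the gripper's body presses on something with over 40 N, if the wrist force passes 120 N, or if a joint passes its speed limit or range.

### The arm

A 6-joint arm with a two-finger parallel gripper is mounted at the origin on the work surface. World frame = base frame: x ahead of the robot, y to its left, z up, the work surface at z = 0. Lengths are in mm, angles in rad, forces in N, time in s.
With the tool pointing down it reaches from about 350 to 925 mm from the base axis. Payload 6.4 kg.
Tool frame: the origin (TCP) lies at the very end of the fingers, on their centre line; the grasp point (between the pads) lies 19 mm behind it (env.tcp_to_grasp is the distance from the TCP to the grasp point, in mm); z points along the fingers, x is the direction in which the jaws open and shut, and the axes are right-handed (so a half turn about z gives the same grasp; the last joint's range is limited). The gripper opens to 94 mm and grips with 3 to 60 N. Pads are 16 mm wide; open, the fingers measure 119 mm over their backs; the gripper's body (75 mm by 177 mm) begins 78 mm behind the grasp point.
Start: joints at [-0.174, 0.245, 1.558, -0, 1.339, -0.174], TCP at [650.011, 0.004, 205.455] pointing down, gripper open.
Joint ranges: [-3.13, 3.13], [-1.02, 2.26], [0.13, 2.54], [-0.95, 4.09], [0.21, 2.88], [-2.74, 2.74]. Speed limits (rad/s): [2.57, 2.57, 3.14, 3.14, 3.14, 3.14].

### API

Orientations are given as a 3x3 rotation matrix whose columns are the frame's x, y, z axes.
In Python, from cell import env gives the robot as it stands.
- The arm moves only by the shell command python3 -m creep 'ROWS' [FORCE]. ROWS is JSON, a list of rows, each an object of numbers: "tx", "ty", "tz": the shift along the tool's x, y, z in units of 40 mm (1.0 is 40 mm); "turn": the turn about the tool's z in units of 5 degrees (1.0 is 5 degrees); "hand": the opening, from -1 (shut) to 1 (fully open). In form: [{"tx": .., "ty": .., "tz": .., "turn": .., "hand": ..}, ...]. A call has 1 to 20 rows; each row shifts and turns the commanded pose from where the row before left it, along the tool's axes as they then stand; what a row does not reach is not made up. A row lasts 1/10 s, in which the tool goes at most 50 mm and 8.59 degrees, less where a joint would pass 70% of its speed; a pose out of reach is approached as far as the arm can. A call is refused whole if a number of a shift passes 1 or a number of a turn 1, either way. A call with a gripper value outside its range is refused whole. The fingers move at their own pace and stop on an object; FORCE is the grip in N (left out, the last holds). Time passes only in rows, so rows that do not move let the fingers close. It gives the time, the measured TCP pose, the force and the opening at its end, in the units of the state.
- env.get_obs(): the state, without advancing time (a new reading comes with each control period).
- env.get_image(name): name is "scene" or "side" or "wrist"; returns a dict with "color" (384x512x3 uint8, red, green, blue), "depth" (384x512 float32, mm along the optical axis (not along the pixel's ray), 0 where there is no reading), "intrinsics" (3x3 intrinsics, pixels), "k1" (the pictures are not rectified: a ray, as slopes to the right and down, at radius r is drawn at 1 + k1 r^2 times it, then the intrinsics apply), "R" (3x3) and "t" (3): a world point X has camera coordinates R X + t; the wrist camera has in their place "T_tool_cam" (4x4, takes a point from camera to tool coordinates, whose origin is the TCP and whose axes are the tool frame's). Camera axes: x right, y down, z forward; pixel columns grow to the right and rows downward; lengths in mm; the calibration is good to about 2 mm. A picture is of the moment at which its call begins: read the wrist's pose just before it.
- env.finish_job(): hands the job in, once; it reports no verdict.
Trained networks look in a picture, given as the dict that the camera call returned (one of the last four; its "shot" number tells which), for a name from the list of things; names that differ only in an ending like _2 or _b are one class to them, and where a whole thing is asked for, a point or a joint stands for the part that bears it (a point fixed in the world has none). Each returns a list of dicts, best first, with "score" (0 to 1); they miss things now and then, are a little off and sometimes report something else, mostly with a low value. They report only what shows in the picture. A call takes as long as a camera call. They do not tell look-alikes from the thing itself.
- env.masks_of(picture, query): "pixels" (384x512 bool, what is visible of it) and "box" ([centre column, centre row, width, height] in pixels, round what is visible of it).
The state is a dict: "time": time; "qpos": joint angles; "qvel": joint speeds; "effort": joint torques, N m; "eef_pos": TCP position; "tcp_rot": TCP orientation; "wrist_force": force on the tool from outside, world axes, zero at the start; "ft_torque": the same for the moment, N m; "gripper_width": finger opening in mm.
Only numpy, scipy, OpenCV 4.12 (cv2) and the standard library are available. Lean on these libraries where they do the work, as an engineer would, in place of code of your own. Each camera call takes 0.05 s, during which the arm holds its last target. There are 200 camera calls.

## Working session

There is one attempt and no reset: what is moved stays moved. The work goes in short steps, Python scripts to look and compute and a shell command to move; the robot and the scene stay as the last step left them, time stands still between calls to the robot, and variables do not carry over. Pictures are saved under pics/ and viewed, about 12 in all and at most 16, crops included, and the job is handed in when it is done.

```bash
ls; mkdir -p pics; python3 - <<'E'
from cell import env
import cv2,numpy as np
o=env.get_obs();print(o['time'],o['eef_pos'],o['tcp_rot'].tolist() if hasattr(o['tcp_rot'],'tolist') else o['tcp_rot'],o['gripper_width'])
a=env.get_image('scene');b=env.get_image('side')
for n,i in(('scene',a),('side',b)):
    cv2.imwrite(f'pics/{n}0.png',cv2.resize(i['color'][:,:,::-1],(800,600)))
    print(n,i['k1'],i['intrinsics'],(-np.array(i['R']).T@i['t']))
E
```

```text
pics
0.0 [6.49402026e+02 8.96895351e-02 2.04385901e+02] [[0.9999983117328102, -6.675030262538352e-06, -0.001837521965413024], [-6.112031845091396e-06, -0.9999999530422257, 0.0003063954789659877], [-0.0018375239243261924, -0.00030638373069578656, -0.9999982648159131]] 93.416231008043
scene -0.03477586166314782 [[401.97642532   0.         254.37722308]
 [  0.         401.97642532 192.42175046]
 [  0.           0.           1.        ]] [1223.72268107 -574.05485782  783.27003187]
side -0.16465242193934138 [[481.87857036   0.         249.31891806]
 [  0.         481.87857036 189.61290397]
 [  0.           0.           1.        ]] [ 330.44435945 -995.01657567 1006.63824398]
```

View pics/scene0.png

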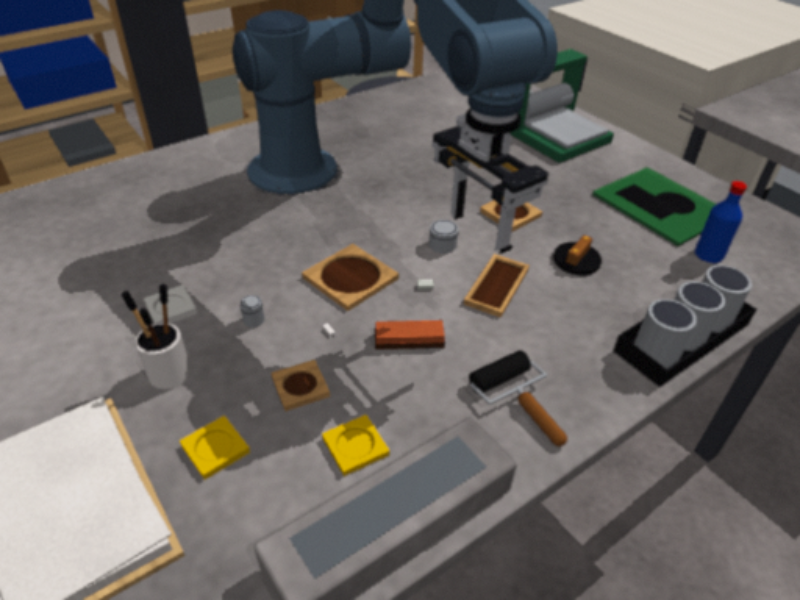

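View pics/side0.png

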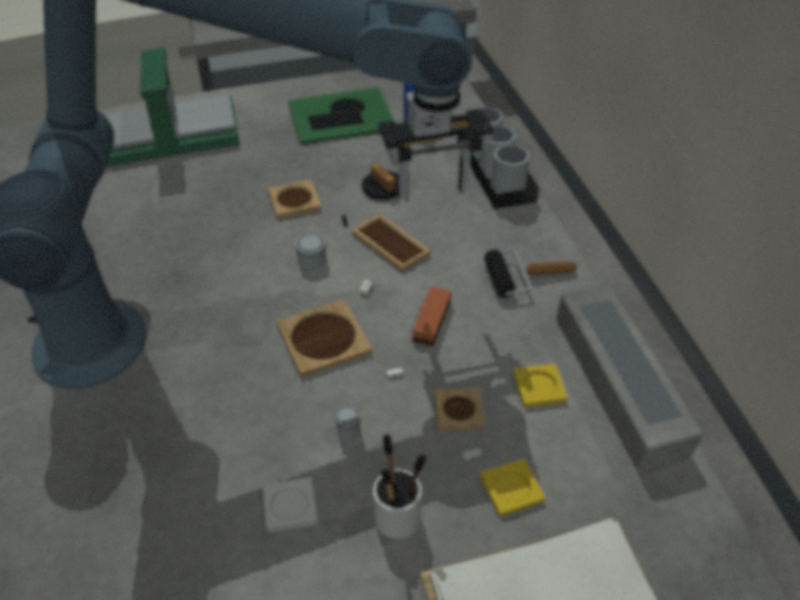

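Scene picture (800x600 px): large tin (443,235), small tin (252,308), baren (577,257), stone (410,333). Docks: large (511,210), baren (350,275), stone (497,284), and wooden small dock (300,383). The small dock's look-alikes are white (172,303) and yellow (214,446) and (355,443). I choose the wooden one with the dark floor. The jar is at (162,350) and the roller at (500,370).

```bash
cat > h.py <<'E'
from cell import env
import cv2,numpy as np
N=['large_tin','small_tin','baren','stone','large_tin_dock','small_tin_dock','baren_dock','stone_dock','brush_jar','ink_roller']
def cloud(im,T=None):
    K=np.array(im['intrinsics']);d=im['depth'];h,w=d.shape
    u,v=np.meshgrid(np.arange(w),np.arange(h))
    p=np.stack([u,v],-1).reshape(-1,1,2).astype(np.float64)
    r=cv2.undistortPoints(p,K,np.array([im['k1'],0,0,0.])).reshape(h,w,2)
    X=np.dstack([r,np.ones((h,w))])*d[...,None]
    if T is None: W=(X-np.array(im['t']))@np.array(im['R'])
    else:
        M=np.array(im['T_tool_cam']);R=np.array(T['tcp_rot']);W=(X@M[:3,:3].T+M[:3,3])@R.T+np.array(T['eef_pos'])
    W[d<=0]=np.nan
    return W
def wrist():
    o=env.get_obs();im=env.get_image('wrist');return im,cloud(im,o)
def meas(W,m,lo,hi):
    m=cv2.erode(m.astype(np.uint8),np.ones((2,2)))>0
    P=W[m];P=P[(P[:,2]>lo)&(P[:,2]<hi)]
    if len(P)<8:return None
    (c,s,a)=cv2.minAreaRect(P[:,:2].astype(np.float32))
    if s[0]<s[1]: s=s[::-1];a+=90
    return np.round(c,1),np.round(s,1),round((a+90)%180-90,1),round(float(np.median(P[:,2])),1),len(P)
LIM=dict(large_tin=(38,52),small_tin=(38,52),baren=(4,50),stone=(22,38),brush_jar=(-5,95),ink_roller=(5,60))
def rep(im,W,names=N):
    for n in names:
        for r in env.masks_of(im,n)[:4]:
            if r['score']<.25: continue
            lo,hi=LIM.get(n,(-3,25))
            print(n,round(r['score'],2),np.round(r['box']),*(meas(W,r['pixels'],lo,hi) or ['-']))
E
python3 - <<'E'
from h import *
for c in('scene','side'):
    im=env.get_image(c);print(c);rep(im,cloud(im))
E
```

```text
scene
large_tin 0.72 [286. 152.  17.  22.] [448.3 109.9] [52.7 46.4] -70.0 45.4 143
small_tin 0.79 [162. 199.  17.  22.] [ 431.2 -304.9] [35.7 35.1] 25.8 44.6 113
small_tin 0.45 [226. 176.  62.  38.] -
baren 0.71 [371. 163.  29.  27.] [638.7 300.2] [89.  85.5] 40.6 14.8 488
stone 0.67 [264. 213.  47.  20.] [ 625.4 -105.5] [114.1  43.1] 57.6 29.6 511
large_tin_dock 0.91 [327. 136.  40.  18.] [441.5 315.9] [117.1  90.9] -88.7 10.0 271
small_tin_dock 0.89 [109. 195.  30.  25.] [ 314.6 -416.1] [76.9 71.2] -2.8 11.4 412
small_tin_dock 0.84 [229. 284.  40.  40.] [ 759.  -300.5] [74.7 73.1] 83.9 10.9 916
small_tin_dock 0.57 [140. 286.  45.  41.] [ 644.7 -472.2] [74.4 71.9] 6.1 11.7 899
small_tin_dock 0.55 [191. 248.  42.  28.] [ 611.1 -310. ] [77.5 76.4] 78.7 10.6 784
baren_dock 0.58 [225. 175.  66.  39.] [428.5 -99.9] [135.2 129.4] -80.4 7.9 1326
baren_dock 0.34 [263. 214.  44.  17.] [ 641.  -114.9] [115.1   7.6] 57.9 13.0 293
stone_dock 0.57 [317. 185.  43.  39.] [605.6 117.9] [157.4  73.9] -63.8 7.5 909
brush_jar 0.58 [101. 215.  45.  69.] [ 386.  -457.7] [232.8  63.7] -11.6 65.1 987
ink
[... 666 characters left out ...]
.  32.  30.] [ 605.7 -315.5] [76.6 71.9] 78.6 9.9 716
small_tin_dock 0.72 [187. 321.  38.  32.] [ 310.2 -418.7] [76.3 74.1] 85.5 10.6 929
baren_dock 0.91 [205. 217.  60.  46.] [ 419.9 -105.3] [133.4 132.2] -79.9 8.2 1761
baren_dock 0.45 [243. 117.  27.  20.] [622.5 299.7] [86.2 78.9] 75.4 13.7 271
baren_dock 0.3 [295. 262.  37.  29.] [ 605.  -315.4] [76.5 73.5] 78.8 10.0 736
stone_dock 0.73 [249. 156.  50.  37.] [598.8 112.6] [155.9  79.5] -61.9 7.6 855
brush_jar 0.74 [257. 310.  33.  64.] [ 478.1 -443.1] [148.2  64.9] 64.2 82.2 995
brush_jar 0.57 [277. 203.  23.  41.] [ 619.3 -111. ] [117.8  38.1] 57.5 28.5 530
ink_roller 0.92 [340. 175.  61.  33.] [825.2 -65.9] [173.2 105.9] -23.5 27.3 513
```

```bash
python3 -m creep '[{"tx":-0.4,"ty":0,"tz":-1,"hand":1},{"tx":-1,"tz":-1},{"tx":-1,"tz":-0.5},{"hand":1},{"hand":1}]' 25; python3 - <<'E'
from h import *
im,W=wrist();print(np.round(im['T_tool_cam'],3).tolist());rep(im,W)
cv2.imwrite('pics/w1.png',im['color'][:,:,::-1]);print(env.get_obs()['time'],W[5,5],W[5,-5],W[-5,5],W[-5,-5])
E
```

```text
[[1.0, 0.001, -0.001, 1.16], [-0.0, 0.961, 0.276, -82.561], [0.001, -0.276, 0.961, -178.224], [0.0, 0.0, 0.0, 1.0]]
large_tin 0.63 [93. 90. 62. 56.] [441.  114.4] [56.2 55.5] -1.0 45.0 1809
stone 0.8 [239. 240.  63.  82.] [ 623. -103.] [115.4  40.2] 57.6 28.9 2004
small_tin_dock 0.91 [318. 339.  49.  33.] [ 753.6 -294.9] [74.3 70.4] -3.5 11.2 1300
small_tin_dock 0.83 [235. 343.  47.  40.] [ 608.9 -308.5] [75.5 74. ] 79.3 9.4 1397
baren_dock 0.7 [105. 230. 100.  86.] [ 424.3 -102.8] [141.4 133.7] -79.9 6.4 5953
stone_dock 0.7 [218.  79. 111. 143.] [600.9 118.4] [155.4  77. ] -62.0 6.1 7075
ink_roller 0.96 [388. 198. 119.  83.] [826.7 -46. ] [174.2 110.2] -29.5 27.2 2914
1.75 [317.82937203 225.78424272   0.80486977] [894.00486917 189.16111718  97.52398098] [593.2978387   25.39438722 340.79030226] [708.65031705  24.67409413 339.95823082]validation failed for argument at $[0]...
```

View pics/w1.png

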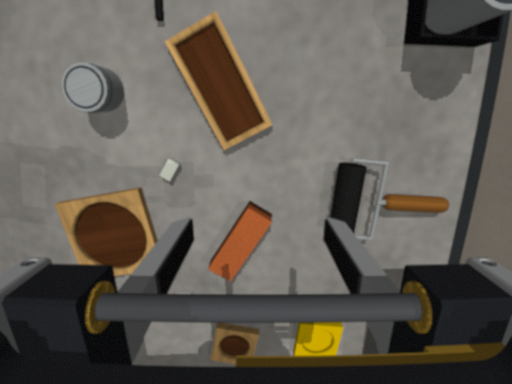

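```bash
python3 -m creep '[{"tx":-0.65,"ty":0.6,"tz":0,"turn":0,"hand":1},{"tx":0,"ty":1,"tz":0.5,"turn":0,"hand":1},{"tx":0,"ty":1,"tz":1,"turn":0,"hand":1},{"tx":0,"ty":0,"tz":1,"turn":1,"hand":1},{"tx":0,"ty":0,"tz":0,"turn":1,"hand":1},{"tx":0,"ty":0,"tz":0,"turn":1,"hand":1},{"tx":0,"ty":0,"tz":0,"turn":1,"hand":1},{"tx":0,"ty":0,"tz":0,"turn":1,"hand":1},{"tx":0,"ty":0,"tz":0,"turn":1,"hand":1},{"tx":0,"ty":0,"tz":0,"turn":0.5,"hand":1},{"tx":0,"ty":0,"tz":0,"turn":0,"hand":1},{"tx":0,"ty":0,"tz":0,"turn":0,"hand":1},{"tx":0,"ty":0,"tz":0,"turn":0,"hand":1}]' 25; python3 - <<'E'
from h import *
im,W=wrist();rep(im,W,['stone','stone_dock'])
cv2.imwrite('pics/w2.png',im['color'][:,:,::-1]);o=env.get_obs();print(o['time'],o['eef_pos'],o['tcp_rot'])
E
```

```text
time: 3.05
eef_pos: [624.0, -99.4, 110.1]
tcp_rot: [[0.844, -0.537, -0.0], [-0.537, -0.844, 0.0], [-0.0, 0.0, -1.0]]
wrist_force: [-0.5, -0.9, -0.6]
gripper_width: 93.8
stone 0.57 [258. 198.  45. 117.] [ 622.9 -103.9] [115.7  39.9] 57.2 29.0 4239
stone_dock 0.8 [114.  48. 184.  96.] [602.6 119.6] [154.9  76.3] -62.9 6.1 9393
3.2 [624.01473982 -99.35447905 110.09188365] [[ 8.43556962e-01 -5.37039711e-01 -5.14716310e-06]
 [-5.37039711e-01 -8.43556962e-01 -1.13710542e-05]
 [ 1.76478238e-06  1.23563629e-05 -1.00000000e+00]]
```

View pics/w2.png

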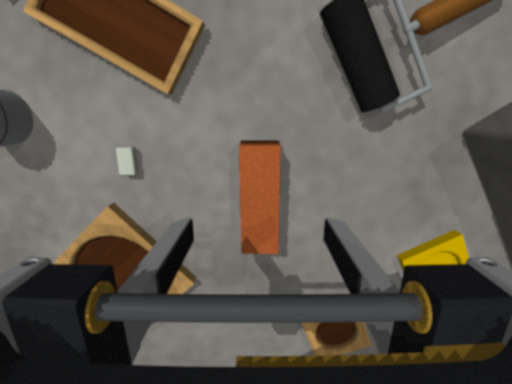

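The stone lies between the jaws at (260,198), and no other object near it matches its shape. I'm going down.

```bash
python3 -m creep '[{"tx":0.04,"ty":0.11,"tz":0.9,"turn":0,"hand":1},{"tx":0,"ty":0,"tz":0.8,"turn":0,"hand":1},{"tx":0,"ty":0,"tz":0.5,"turn":0,"hand":1},{"tx":0,"ty":0,"tz":0.26,"turn":0,"hand":1},{"tx":0,"ty":0,"tz":0,"turn":0,"hand":1},{"tx":0,"ty":0,"tz":0,"turn":0,"hand":1},{"tx":0,"ty":0,"tz":0,"turn":0,"hand":-1},{"tx":0,"ty":0,"tz":0,"turn":0,"hand":-1},{"tx":0,"ty":0,"tz":0,"turn":0,"hand":-1},{"tx":0,"ty":0,"tz":0,"turn":0,"hand":-1},{"tx":0,"ty":0,"tz":0,"turn":0,"hand":-1},{"tx":0,"ty":0,"tz":0,"turn":0,"hand":-1},{"tx":0,"ty":0,"tz":0,"turn":0,"hand":-1},{"tx":0,"ty":0,"tz":0,"turn":0,"hand":-1},{"tx":0,"ty":0,"tz":0,"turn":0,"hand":-1}]' 30
```

```text
time: 4.7
eef_pos: [623.0, -103.9, 11.7]
tcp_rot: [[0.843, -0.537, -0.0], [-0.537, -0.843, 0.0], [-0.0, 0.0, -1.0]]
wrist_force: [-0.4, -0.1, -0.5]
gripper_width: 40.1
```

```bash
python3 -m creep '[{"tx":0,"ty":0,"tz":-0.5,"turn":0,"hand":-1},{"tx":0,"ty":0,"tz":-1,"turn":0,"hand":-1},{"tx":0,"ty":0,"tz":-0.5,"turn":-0.5,"hand":-1},{"tx":0,"ty":0,"tz":0,"turn":-1,"hand":-1},{"tx":0,"ty":0,"tz":0,"turn":-1,"hand":-1},{"tx":0,"ty":0,"tz":0,"turn":-1,"hand":-1},{"tx":0,"ty":0,"tz":0,"turn":-1,"hand":-1},{"tx":0,"ty":0,"tz":0,"turn":-1,"hand":-1},{"tx":0,"ty":0,"tz":0,"turn":-1,"hand":-1},{"tx":0,"ty":0,"tz":0,"turn":-1,"hand":-1},{"tx":0,"ty":0,"tz":0,"turn":-1,"hand":-1},{"tx":0,"ty":0,"tz":0,"turn":-1,"hand":-1},{"tx":0,"ty":0,"tz":0,"turn":-1,"hand":-1},{"tx":0,"ty":0,"tz":0,"turn":-1,"hand":-1},{"tx":0,"ty":0,"tz":0,"turn":-0.5,"hand":-1},{"tx":0,"ty":0,"tz":0,"turn":0,"hand":-1},{"tx":0,"ty":0,"tz":0,"turn":0,"hand":-1}]' 30
cat >> h.py <<'E'
def go(x,y,z):
    o=env.get_obs();d=np.array([x,y,z])-o['eef_pos'];u=np.array(o['tcp_rot']).T@d/40
    print('t',round(o['time'],2),'units',np.round(u,2),'yaw',np.round(np.degrees(np.arctan2(o['tcp_rot'][1][0],o['tcp_rot'][0][0])),1))
E
python3 -c "
from h import *
go(602,118.5,92)"
```

```text
time: 6.4
eef_pos: [622.6, -103.8, 91.2]
tcp_rot: [[0.887, 0.461, -0.001], [0.461, -0.887, 0.0], [-0.001, -0.001, -1.0]]
wrist_force: [0.3, 0.6, -3.0]
gripper_width: 39.5
t 6.4 units [ 2.1  -5.17 -0.02] yaw 27.4
```

```bash
python3 -m creep '[{"tx":0.2,"ty":-0.5,"tz":0,"turn":0,"hand":-1},{"tx":0.37,"ty":-0.9,"tz":0,"turn":0,"hand":-1},{"tx":0.37,"ty":-0.9,"tz":0,"turn":0,"hand":-1},{"tx":0.37,"ty":-0.9,"tz":0,"turn":0,"hand":-1},{"tx":0.37,"ty":-0.9,"tz":0,"turn":0,"hand":-1},{"tx":0.25,"ty":-0.65,"tz":0,"turn":0,"hand":-1},{"tx":0.17,"ty":-0.42,"tz":0,"turn":0,"hand":-1},{"tx":0,"ty":0,"tz":0,"turn":0,"hand":-1},{"tx":0,"ty":0,"tz":0,"turn":0,"hand":-1},{"tx":0,"ty":0,"tz":0,"turn":0,"hand":-1}]' 30
python3 - <<'E'
from h import *
im,W=wrist();rep(im,W,['stone','stone_dock','large_tin','large_tin_dock','baren']);go(602,118.5,19.5)
cv2.imwrite('pics/w3.png',im['color'][:,:,::-1])
E
```

```text
time: 7.4
eef_pos: [602.3, 117.1, 91.7]
tcp_rot: [[0.888, 0.46, 0.0], [0.46, -0.888, -0.0], [-0.0, 0.0, -1.0]]
wrist_force: [0.7, -1.3, -2.6]
gripper_width: 39.7
stone 0.71 [257. 221.  67. 149.] -
stone_dock 0.86 [257. 167.  86. 108.] [590.3 144.1] [99.7 75.4] -62.4 11.2 3008
large_tin 0.68 [ 92. 128.  91.  75.] [440.8 115.2] [56.4 56.2] 45.8 44.8 3722
baren 0.77 [387.  44. 113.  87.] [638.2 295.9] [95.4 69.6] 29.0 13.4 7790
t 7.7 units [ 0.01 -0.02  1.8 ] yaw 27.5
```

View pics/w3.png

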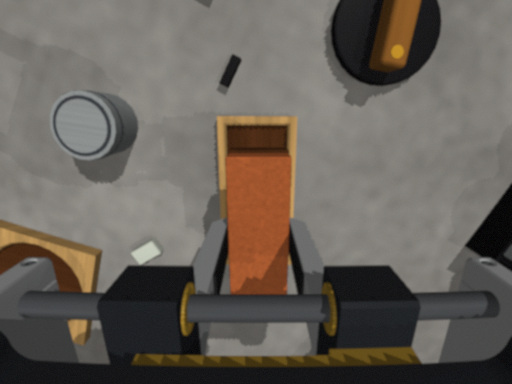

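```bash
python3 -m creep '[{"tx":0,"ty":-0.02,"tz":0.7,"turn":0,"hand":-1},{"tx":0,"ty":0,"tz":0.6,"turn":0,"hand":-1},{"tx":0,"ty":0,"tz":0.35,"turn":0,"hand":-1},{"tx":0,"ty":0,"tz":0.17,"turn":0,"hand":-1},{"tx":0,"ty":0,"tz":0,"turn":0,"hand":-1},{"tx":0,"ty":0,"tz":0,"turn":0,"hand":-1},{"tx":0,"ty":0,"tz":0,"turn":0,"hand":0.1},{"tx":0,"ty":0,"tz":0,"turn":0,"hand":0.1},{"tx":0,"ty":0,"tz":0,"turn":0,"hand":0.1},{"tx":0,"ty":0,"tz":0,"turn":0,"hand":0.1},{"tx":0,"ty":0,"tz":-0.5,"turn":0,"hand":0.5},{"tx":0,"ty":0,"tz":-1,"turn":0,"hand":1},{"tx":0,"ty":0,"tz":-1,"turn":0,"hand":1},{"tx":0,"ty":0,"tz":-1,"turn":0,"hand":1},{"tx":0,"ty":0,"tz":-1,"turn":0,"hand":1},{"tx":0,"ty":0,"tz":0,"turn":0,"hand":1},{"tx":0,"ty":0,"tz":0,"turn":0,"hand":1}]' 30
python3 - <<'E'
from h import *
im,W=wrist();rep(im,W,['stone','stone_dock','large_tin','large_tin_dock','baren'])
P=W[(W[...,2]>33)&(W[...,2]<48)&(np.hypot(W[...,0]-638,W[...,1]-297)<55)]
print('grip',len(P),P.mean(0),cv2.minAreaRect(P[:,:2].astype(np.float32)) if len(P)>8 else '')
go(638,297,110)
cv2.imwrite('pics/w4.png',im['color'][:,:,::-1])
E
```

```text
time: 9.4
eef_pos: [602.2, 119.1, 200.0]
tcp_rot: [[0.887, 0.462, 0.002], [0.462, -0.887, 0.0], [0.002, 0.001, -1.0]]
wrist_force: [-0.2, -0.5, 0.7]
gripper_width: 93.8
stone 0.83 [258. 176.  33.  91.] [605.4 119.4] [116.4  38.8] -62.2 34.9 2584
stone_dock 0.82 [257. 169.  58. 113.] [603.6 118.2] [156.8  75.1] -62.8 11.4 2807
stone_dock 0.67 [144. 124.  57.  52.] [449.  104.8] [74.2 35.6] 78.1 12.5 215
large_tin 0.97 [144. 124.  56.  54.] [441.1 115.3] [56.  55.2] 61.1 44.8 1758
large_tin 0.66 [202.  16.  78.  30.] -
large_tin_dock 0.77 [202.  16.  74.  27.] [451.9 266.2] [89.9 35.2] 28.4 12.7 1211
baren 0.92 [348.  55.  80.  83.] [632.2 305.7] [93.2 91.7] 13.6 13.4 4686
grip 1324 [630.45462874 307.20535309  40.30671165] ((631.588134765625, 308.0760803222656), (23.165279388427734, 74.47650909423828), 18.417787551879883)
t 9.7 units [ 2.88 -3.52  2.18] yaw 27.5
```

View pics/w4.png

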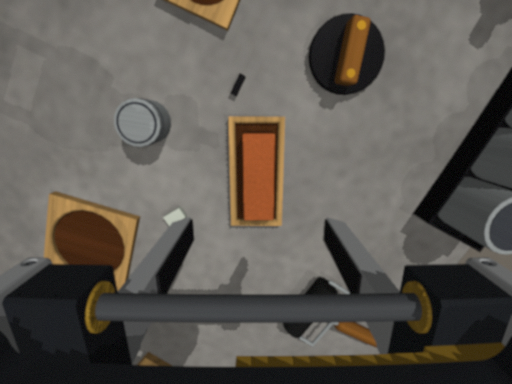

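Stone seated, with its top at 35 mm. Baren bar centre (631.5,307.5), bar direction 108°.

```bash
python3 -c "
from h import *
go(631.5,307.5,100)"
```

```text
t 9.7 units [ 2.86 -3.82  2.43] yaw 27.5
```

```bash
python3 -m creep '[{"tx":0.3,"ty":-0.4,"tz":0,"turn":0,"hand":1},{"tx":0.6,"ty":-0.8,"tz":0,"turn":0,"hand":1},{"tx":0.6,"ty":-0.8,"tz":0.3,"turn":0,"hand":0.5},{"tx":0.6,"ty":-0.8,"tz":0.5,"turn":0,"hand":0.5},{"tx":0.5,"ty":-0.7,"tz":0.7,"turn":0,"hand":0.5},{"tx":0.26,"ty":-0.32,"tz":0.9,"turn":0,"hand":0.5},{"tx":0,"ty":0,"tz":0,"turn":1,"hand":0.5},{"tx":0,"ty":0,"tz":0,"turn":0.8,"hand":0.5},{"tx":0,"ty":0,"tz":0,"turn":0,"hand":0.5},{"tx":0,"ty":0,"tz":0,"turn":0,"hand":0.5},{"tx":0,"ty":0,"tz":0,"turn":0,"hand":0.5}]' 30
python3 - <<'E'
from h import *
im,W=wrist();rep(im,W,['large_tin_dock','baren'])
P=W[(W[...,2]>36)&(W[...,2]<46)&(np.hypot(W[...,0]-631,W[...,1]-307)<45)]
print('grip',len(P),cv2.minAreaRect(P[:,:2].astype(np.float32)) if len(P)>8 else '')
go(631.5,307.5,18.5)
cv2.imwrite('pics/w5.png',im['color'][:,:,::-1])
E
```

```text
time: 10.8
eef_pos: [632.6, 307.2, 103.0]
tcp_rot: [[0.948, 0.318, 0.0], [0.318, -0.948, 0.0], [0.0, -0.0, -1.0]]
wrist_force: [-0.7, -0.7, 0.0]
gripper_width: 69.8
large_tin_dock 0.91 [ 78. 132. 107. 116.] [435.2 306.8] [102.6  99. ] -87.4 10.2 9425
baren 0.61 [258. 194.  95.  91.] [632.8 309.3] [92.8 92.6] 19.1 13.2 6165
grip 1692 ((632.0774536132812, 308.27703857421875), (21.891258239746094, 72.63092803955078), 19.135709762573242)
t 10.95 units [-0.03 -0.02  2.12] yaw 18.5
```

View pics/w5.png

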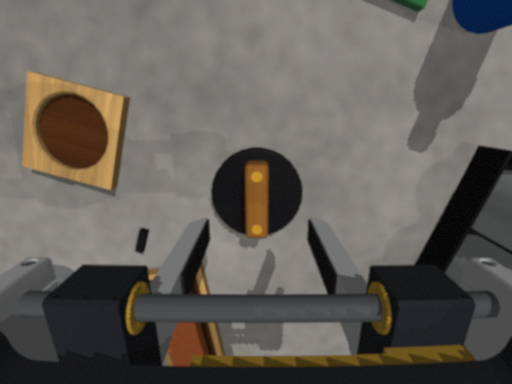

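Baren grip at (257,198) between the jaws; the large tin dock shows clearly at (73,131).

```bash
python3 -m creep '[{"tx":0,"ty":-0.03,"tz":0.8,"turn":0,"hand":0.5},{"tx":0,"ty":0,"tz":0.7,"turn":0,"hand":0.5},{"tx":0,"ty":0,"tz":0.4,"turn":0,"hand":0.5},{"tx":0,"ty":0,"tz":0.21,"turn":0,"hand":0.5},{"tx":0,"ty":0,"tz":0,"turn":0,"hand":0.5},{"tx":0,"ty":0,"tz":0,"turn":0,"hand":-1},{"tx":0,"ty":0,"tz":0,"turn":0,"hand":-1},{"tx":0,"ty":0,"tz":0,"turn":0,"hand":-1},{"tx":0,"ty":0,"tz":0,"turn":0,"hand":-1},{"tx":0,"ty":0,"tz":0,"turn":0,"hand":-1},{"tx":0,"ty":0,"tz":0,"turn":0,"hand":-1},{"tx":0,"ty":0,"tz":0,"turn":0,"hand":-1},{"tx":0,"ty":0,"tz":0,"turn":0,"hand":-1}]' 30
python3 -m creep '[{"tx":0,"ty":0,"tz":-0.5,"turn":0,"hand":-1},{"tx":0,"ty":0,"tz":-1,"turn":0,"hand":-1},{"tx":0,"ty":0,"tz":-1,"turn":0,"hand":-1},{"tx":0,"ty":0,"tz":-0.5,"turn":0,"hand":-1},{"tx":0,"ty":0,"tz":0,"turn":0,"hand":-1},{"tx":0,"ty":0,"tz":0,"turn":0,"hand":-1}]' 30
python3 -c "
from h import *
go(424.5,-103.5,139)"
```

```text
time: 12.25
eef_pos: [631.9, 308.4, 18.5]
tcp_rot: [[0.948, 0.317, -0.001], [0.317, -0.948, -0.0], [-0.001, 0.0, -1.0]]
wrist_force: [-2.0, -1.3, 1.4]
gripper_width: 21.5
time: 12.85
eef_pos: [632.0, 308.5, 138.5]
tcp_rot: [[0.948, 0.317, 0.0], [0.317, -0.948, 0.0], [0.0, 0.0, -1.0]]
wrist_force: [0.6, 0.9, -3.3]
gripper_width: 21.8
t 12.85 units [-8.19  8.12 -0.01] yaw 18.5
```

```bash
python3 -m creep '[{"tx":-0.3,"ty":0.3,"tz":0,"turn":0,"hand":-1},{"tx":-0.6,"ty":0.6,"tz":0,"turn":0,"hand":-1},{"tx":-0.7,"ty":0.7,"tz":0,"turn":0,"hand":-1},{"tx":-0.7,"ty":0.7,"tz":0,"turn":0,"hand":-1},{"tx":-0.7,"ty":0.7,"tz":0,"turn":0,"hand":-1},{"tx":-0.7,"ty":0.7,"tz":0,"turn":0,"hand":-1},{"tx":-0.7,"ty":0.7,"tz":0,"turn":0,"hand":-1},{"tx":-0.7,"ty":0.7,"tz":0,"turn":0,"hand":-1},{"tx":-0.7,"ty":0.7,"tz":0,"turn":0,"hand":-1},{"tx":-0.7,"ty":0.7,"tz":0,"turn":0,"hand":-1},{"tx":-0.7,"ty":0.7,"tz":0,"turn":0,"hand":-1},{"tx":-0.6,"ty":0.6,"tz":0,"turn":0,"hand":-1},{"tx":-0.3,"ty":0.3,"tz":0,"turn":0,"hand":-1},{"tx":0,"ty":0,"tz":0,"turn":0,"hand":-1},{"tx":0,"ty":0,"tz":0,"turn":0,"hand":-1},{"tx":0,"ty":0,"tz":0,"turn":0,"hand":-1}]' 30
python3 - <<'E'
from h import *
im,W=wrist();rep(im,W,['baren','large_tin','small_tin','small_tin_dock'])
# dock rim points: board top visible around 8..20 mm near dock
P=W[(W[...,2]>9)&(W[...,2]<20)&(np.hypot(W[...,0]-424,W[...,1]+103)<100)][:,:2]
print(len(P),cv2.minAreaRect(P.astype(np.float32)))
go(424.5,-103.5,25.5)
cv2.imwrite('pics/w6.png',im['color'][:,:,::-1])
E
```

```text
time: 14.45
eef_pos: [427.5, -100.6, 137.7]
tcp_rot: [[0.948, 0.318, -0.001], [0.318, -0.948, 0.001], [-0.001, -0.001, -1.0]]
wrist_force: [0.3, 0.4, -2.5]
gripper_width: 21.7
baren 0.8 [260. 230. 131. 134.] -
baren 0.49 [483.  55.  52. 109.] [604.2 113.4] [111.2  38.7] -61.7 34.2 5457
large_tin 0.84 [338.  15.  62.  30.] [446.9  92.2] [43.2 11.3] 17.6 43.9 517
small_tin_dock 0.8 [415. 353.  47.  22.] [ 746.2 -282.4] [57.9 46.8] -5.0 9.4 661
small_tin_dock 0.77 [115. 345.  50.  39.] [ 308.1 -407.7] [66.3 61.2] 86.7 10.0 1002
3214 ((423.1957092285156, -98.29557037353516), (132.493408203125, 132.47840881347656), 10.003582954406738)
t 14.7 units [-0.1   0.03  2.82] yaw 18.6
```

View pics/w6.png

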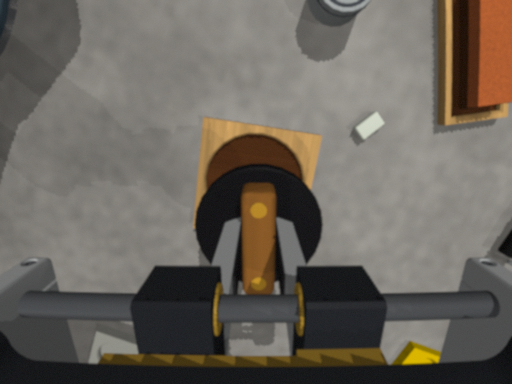

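```bash
python3 -c "
from h import *
go(423.3,-99.3,25.2)"
```

```text
t 14.7 units [-0.1  -0.08  2.83] yaw 18.6
```

```bash
python3 -m creep '[{"tx":-0.1,"ty":-0.07,"tz":0.4,"turn":0,"hand":-1},{"tx":0,"ty":0,"tz":0.9,"turn":0,"hand":-1},{"tx":0,"ty":0,"tz":0.8,"turn":0,"hand":-1},{"tx":0,"ty":0,"tz":0.5,"turn":0,"hand":-1},{"tx":0,"ty":0,"tz":0.22,"turn":0,"hand":-1},{"tx":0,"ty":0,"tz":0,"turn":0,"hand":-1},{"tx":0,"ty":0,"tz":0,"turn":0,"hand":-1},{"tx":0,"ty":0,"tz":0,"turn":0,"hand":-0.2},{"tx":0,"ty":0,"tz":0,"turn":0,"hand":-0.2},{"tx":0,"ty":0,"tz":0,"turn":0,"hand":-0.2},{"tx":0,"ty":0,"tz":0,"turn":0,"hand":-0.2},{"tx":0,"ty":0,"tz":-0.5,"turn":0,"hand":0},{"tx":0,"ty":0,"tz":-1,"turn":0,"hand":1},{"tx":0,"ty":0,"tz":-1,"turn":0,"hand":1},{"tx":0,"ty":0,"tz":-1,"turn":0,"hand":1},{"tx":0,"ty":0,"tz":-0.5,"turn":0,"hand":1},{"tx":0,"ty":0,"tz":0,"turn":0,"hand":1},{"tx":0,"ty":0,"tz":0,"turn":0,"hand":1}]' 30
python3 - <<'E'
from h import *
im,W=wrist();rep(im,W,['baren','baren_dock','large_tin','small_tin'])
go(441,114.5,120)
E
```

```text
time: 16.5
eef_pos: [422.8, -100.0, 185.0]
tcp_rot: [[0.948, 0.317, -0.0], [0.317, -0.948, 0.0], [-0.0, -0.0, -1.0]]
wrist_force: [-0.5, -0.2, -0.4]
gripper_width: 89.8
baren 0.66 [260. 178.  72.  73.] [426.7 -99.4] [92.7 92.4] -73.4 19.3 3891
baren_dock 0.95 [260. 173. 110. 107.] [ 426.3 -101.6] [140.3 134.3] -80.1 12.5 5393
large_tin 0.72 [333.  22.  59.  44.] [443.7 101.1] [57.2 28.9] 18.8 44.7 1358
small_tin 0.66 [219. 287.  24.   6.] -
t 16.75 units [ 2.15 -4.93  1.61] yaw 18.5
```

Baren seated (disc top at 19.3 mm, which is 13.3+6). Next is the large tin.

```bash
python3 -m creep '[{"tx":0.2,"ty":-0.4,"tz":0,"turn":0,"hand":1},{"tx":0.4,"ty":-0.9,"tz":0,"turn":0,"hand":1},{"tx":0.4,"ty":-0.9,"tz":0,"turn":0,"hand":1},{"tx":0.4,"ty":-0.9,"tz":0.4,"turn":0,"hand":1},{"tx":0.4,"ty":-0.9,"tz":0.6,"turn":0,"hand":1},{"tx":0.25,"ty":-0.6,"tz":0.6,"turn":0,"hand":1},{"tx":0.1,"ty":-0.33,"tz":0.1,"turn":0,"hand":1},{"tx":0,"ty":0,"tz":0,"turn":0,"hand":1},{"tx":0,"ty":0,"tz":0,"turn":0,"hand":1},{"tx":0,"ty":0,"tz":0,"turn":0,"hand":1}]' 30
python3 - <<'E'
from h import *
im,W=wrist();rep(im,W,['large_tin','large_tin_dock'])
go(441,115,16)
E
```

```text
time: 17.75
eef_pos: [442.6, 113.4, 118.2]
tcp_rot: [[0.949, 0.316, 0.001], [0.316, -0.949, -0.0], [0.001, 0.0, -1.0]]
wrist_force: [-0.7, -0.4, 1.0]
gripper_width: 94.1
large_tin 0.95 [256. 193.  58.  70.] [440.  115.5] [56.8 56.1] -43.6 44.6 2567
large_tin_dock 0.81 [311.  33. 117.  66.] [438.2 290.8] [98.8 58.7] 2.8 10.3 5325
t 17.9 units [-0.03 -0.05  2.56] yaw 18.4
```

```bash
python3 -m creep '[{"tx":-0.04,"ty":-0.06,"tz":0.8,"turn":0,"hand":1},{"tx":0,"ty":0,"tz":0.9,"turn":0,"hand":1},{"tx":0,"ty":0,"tz":0.6,"turn":0,"hand":1},{"tx":0,"ty":0,"tz":0.26,"turn":0,"hand":1},{"tx":0,"ty":0,"tz":0,"turn":0,"hand":1},{"tx":0,"ty":0,"tz":0,"turn":0,"hand":-1},{"tx":0,"ty":0,"tz":0,"turn":0,"hand":-1},{"tx":0,"ty":0,"tz":0,"turn":0,"hand":-1},{"tx":0,"ty":0,"tz":0,"turn":0,"hand":-1},{"tx":0,"ty":0,"tz":0,"turn":0,"hand":-1},{"tx":0,"ty":0,"tz":0,"turn":0,"hand":-1},{"tx":0,"ty":0,"tz":0,"turn":0,"hand":-1}]' 25
python3 -m creep '[{"tx":0,"ty":0,"tz":-0.5,"turn":0,"hand":-1},{"tx":0,"ty":0,"tz":-1,"turn":0,"hand":-1},{"tx":0,"ty":0,"tz":-1,"turn":0,"hand":-1},{"tx":0,"ty":0,"tz":-0.5,"turn":0,"hand":-1},{"tx":0,"ty":0,"tz":0,"turn":0,"hand":-1},{"tx":0,"ty":0,"tz":0,"turn":0,"hand":-1}]' 25
python3 -c "
from h import *
go(435,305,136)"
```

```text
time: 19.1
eef_pos: [439.8, 115.9, 15.7]
tcp_rot: [[0.948, 0.317, -0.0], [0.317, -0.948, -0.0], [-0.0, 0.0, -1.0]]
wrist_force: [-2.9, -1.2, 5.7]
gripper_width: 57.6
time: 19.7
eef_pos: [439.2, 115.9, 134.3]
tcp_rot: [[0.948, 0.317, -0.001], [0.317, -0.948, 0.0], [-0.001, -0.0, -1.0]]
wrist_force: [0.4, 0.2, -2.3]
gripper_width: 57.5
t 19.7 units [ 1.4  -4.52 -0.04] yaw 18.5
```

```bash
python3 -m creep '[{"tx":0.15,"ty":-0.4,"tz":0,"turn":0,"hand":-1},{"tx":0.28,"ty":-0.9,"tz":0,"turn":0,"hand":-1},{"tx":0.28,"ty":-0.9,"tz":0,"turn":0,"hand":-1},{"tx":0.28,"ty":-0.9,"tz":0,"turn":0,"hand":-1},{"tx":0.24,"ty":-0.8,"tz":0,"turn":0,"hand":-1},{"tx":0.17,"ty":-0.62,"tz":0,"turn":0,"hand":-1},{"tx":0,"ty":0,"tz":0,"turn":0,"hand":-1},{"tx":0,"ty":0,"tz":0,"turn":0,"hand":-1},{"tx":0,"ty":0,"tz":0,"turn":0,"hand":-1}]' 25
python3 - <<'E'
from h import *
im,W=wrist()
P=W[(W[...,2]>9)&(W[...,2]<20)&(np.hypot(W[...,0]-435,W[...,1]-305)<72)][:,:2]
print(len(P),cv2.minAreaRect(P.astype(np.float32)))
go(435,305,22.3)
cv2.imwrite('pics/w7.png',im['color'][:,:,::-1])
E
```

```text
time: 20.6
eef_pos: [434.8, 304.0, 133.8]
tcp_rot: [[0.949, 0.317, -0.002], [0.317, -0.949, -0.001], [-0.003, 0.0, -1.0]]
wrist_force: [-0.0, -0.0, -1.8]
gripper_width: 57.5
2642 ((435.6104431152344, 309.905517578125), (96.66232299804688, 96.21466064453125), 2.9692327976226807)
t 20.65 units [ 0.01 -0.03  2.8 ] yaw 18.4
```

View pics/w7.png

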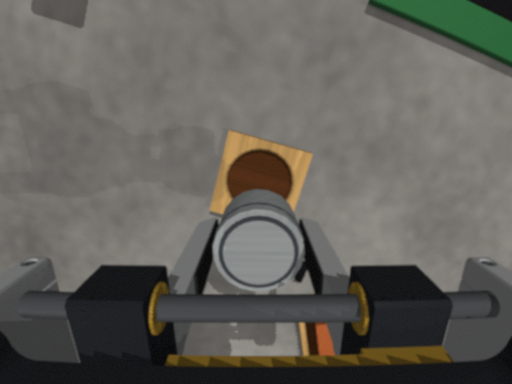

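```bash
python3 -m creep '[{"tx":0.05,"ty":-0.11,"tz":0.4,"turn":0,"hand":-1},{"tx":0,"ty":0,"tz":0.9,"turn":0,"hand":-1},{"tx":0,"ty":0,"tz":0.8,"turn":0,"hand":-1},{"tx":0,"ty":0,"tz":0.47,"turn":0,"hand":-1},{"tx":0,"ty":0,"tz":0.22,"turn":0,"hand":-1},{"tx":0,"ty":0,"tz":0,"turn":0,"hand":-1},{"tx":0,"ty":0,"tz":0,"turn":0,"hand":-1},{"tx":0,"ty":0,"tz":0,"turn":0,"hand":0.6},{"tx":0,"ty":0,"tz":0,"turn":0,"hand":0.6},{"tx":0,"ty":0,"tz":0,"turn":0,"hand":0.6},{"tx":0,"ty":0,"tz":0,"turn":0,"hand":0.6},{"tx":0,"ty":0,"tz":-0.5,"turn":0,"hand":0.8},{"tx":0,"ty":0,"tz":-1,"turn":0,"hand":1},{"tx":0,"ty":0,"tz":-1,"turn":0,"hand":1},{"tx":0,"ty":0,"tz":-1,"turn":0,"hand":1},{"tx":0,"ty":0,"tz":-1,"turn":0,"hand":1},{"tx":0,"ty":0,"tz":0,"turn":0,"hand":1},{"tx":0,"ty":0,"tz":0,"turn":0,"hand":1}]' 25
python3 - <<'E'
from h import *
LIM['large_tin']=(38,58)
im,W=wrist();rep(im,W,['large_tin','large_tin_dock'])
go(425,-270,200)
E
```

```text
time: 22.45
eef_pos: [436.4, 310.2, 204.7]
tcp_rot: [[0.948, 0.317, 0.002], [0.317, -0.948, 0.001], [0.002, -0.0, -1.0]]
wrist_force: [-0.3, -0.0, -0.1]
gripper_width: 93.8
large_tin 0.61 [259. 178.  43.  54.] [439.3 310.9] [57.2 55.5] -53.9 50.6 1570
large_tin_dock 0.97 [257. 172.  82.  79.] [436.2 309.9] [95.9 94.6] -87.2 12.6 2576
t 22.6 units [-4.83 13.66  0.06] yaw 18.5
```

Large tin seated (top at 50.6 mm, about 3 mm off centre). Next is the small tin.

```bash
python3 -m creep '[{"tx":-0.14,"ty":0.4,"tz":0,"turn":0,"hand":1},{"tx":-0.28,"ty":0.8,"tz":0,"turn":0,"hand":1},{"tx":-0.34,"ty":0.95,"tz":0,"turn":0,"hand":1},{"tx":-0.34,"ty":0.95,"tz":0,"turn":0,"hand":1},{"tx":-0.34,"ty":0.95,"tz":0,"turn":0,"hand":1},{"tx":-0.34,"ty":0.95,"tz":0,"turn":0,"hand":1},{"tx":-0.34,"ty":0.95,"tz":0,"turn":0,"hand":1},{"tx":-0.34,"ty":0.95,"tz":0,"turn":0,"hand":1},{"tx":-0.34,"ty":0.95,"tz":0,"turn":0,"hand":1},{"tx":-0.34,"ty":0.95,"tz":0,"turn":0,"hand":1},{"tx":-0.34,"ty":0.95,"tz":0,"turn":0,"hand":1},{"tx":-0.34,"ty":0.95,"tz":0,"turn":0,"hand":1},{"tx":-0.34,"ty":0.95,"tz":0,"turn":0,"hand":1},{"tx":-0.34,"ty":0.95,"tz":0,"turn":0,"hand":1},{"tx":-0.25,"ty":0.7,"tz":0,"turn":0,"hand":1},{"tx":0,"ty":0.36,"tz":0,"turn":0,"hand":1},{"tx":0,"ty":0,"tz":0,"turn":1,"hand":1},{"tx":0,"ty":0,"tz":0,"turn":1,"hand":1},{"tx":0,"ty":0,"tz":0,"turn":1,"hand":1},{"tx":0,"ty":0,"tz":0,"turn":0.7,"hand":1}]' 25
python3 -m creep '[{"tx":0,"ty":0,"tz":0,"turn":0,"hand":1},{"tx":0,"ty":0,"tz":0,"turn":0,"hand":1}]' 25
python3 - <<'E'
from h import *
im,W=wrist();rep(im,W,['small_tin','small_tin_dock','brush_jar'])
go(427,-308,110)
cv2.imwrite('pics/w8.png',im['color'][:,:,::-1])
E
```

```text
time: 24.6
eef_pos: [429.2, -267.3, 202.5]
tcp_rot: [[1.0, -0.002, -0.002], [-0.002, -1.0, 0.002], [-0.002, -0.002, -1.0]]
wrist_force: [1.1, 0.7, 0.2]
gripper_width: 94.6
time: 24.8
eef_pos: [429.2, -267.7, 202.9]
tcp_rot: [[1.0, 0.002, -0.001], [0.002, -1.0, 0.001], [-0.001, -0.001, -1.0]]
wrist_force: [-0.5, -1.1, -0.9]
gripper_width: 93.7
small_tin 0.89 [255. 200.  29.  33.] [ 426.5 -302.8] [35.8 34.8] 71.8 44.6 580
small_tin_dock 0.96 [190. 265.  37.  43.] [ 323.8 -414.9] [75.1 52.9] 85.5 11.7 1073
small_tin_dock 0.91 [382. 201.  65.  58.] [ 607.7 -309.3] [75.2 74.2] -11.3 11.6 2539
small_tin_dock 0.67 [476. 195.  63.  54.] [ 753.1 -297.9] [77.9 73.2] -6.3 11.0 2461
small_tin_dock 0.63 [394. 279.  19.  17.] [ 656.  -438.8] [34.  17.3] -49.0 11.5 116
brush_jar 0.87 [283. 316.  48.  77.] [ 473.6 -515. ] [157.9  64.7] -76.2 83.7 1371
t 25.0 units [-0.06  0.99  2.34] yaw 0.0
```

View pics/w8.png

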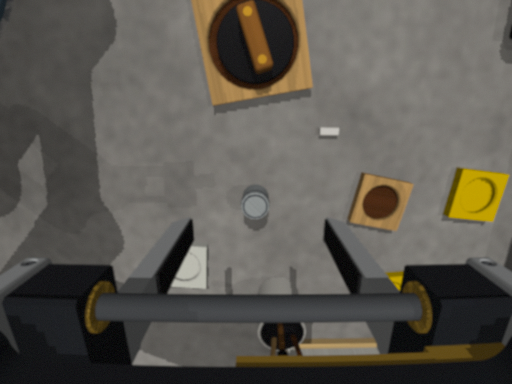

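The small tin is at (255,206) and the wooden small dock at (381,202). The yellow docks at (478,195) and (396,280) and the white one at (190,267) are the decoys. The baren looks centred in its dock.

```bash
python3 -m creep '[{"tx":-0.06,"ty":0.5,"tz":0.5,"turn":0,"hand":1},{"tx":0,"ty":0.4,"tz":0.9,"turn":0,"hand":1},{"tx":0,"ty":0,"tz":1,"turn":0,"hand":1},{"tx":0,"ty":0,"tz":1,"turn":0,"hand":1},{"tx":0,"ty":0,"tz":0.8,"turn":0,"hand":1},{"tx":0,"ty":0,"tz":0.45,"turn":0,"hand":1},{"tx":0,"ty":0,"tz":0,"turn":0,"hand":1},{"tx":0,"ty":0,"tz":0,"turn":0,"hand":-1},{"tx":0,"ty":0,"tz":0,"turn":0,"hand":-1},{"tx":0,"ty":0,"tz":0,"turn":0,"hand":-1},{"tx":0,"ty":0,"tz":0,"turn":0,"hand":-1},{"tx":0,"ty":0,"tz":0,"turn":0,"hand":-1},{"tx":0,"ty":0,"tz":0,"turn":0,"hand":-1},{"tx":0,"ty":0,"tz":0,"turn":0,"hand":-1},{"tx":0,"ty":0,"tz":0,"turn":0,"hand":-1},{"tx":0,"ty":0,"tz":0,"turn":0,"hand":-1}]' 20
python3 -m creep '[{"tx":0,"ty":0,"tz":-0.5,"turn":0,"hand":-1},{"tx":0,"ty":0,"tz":-1,"turn":0,"hand":-1},{"tx":0,"ty":0,"tz":-1,"turn":0,"hand":-1},{"tx":0,"ty":0,"tz":-0.5,"turn":0,"hand":-1},{"tx":0,"ty":0,"tz":0,"turn":0,"hand":-1},{"tx":0,"ty":0,"tz":0,"turn":0,"hand":-1}]' 20
python3 -c "
from h import *
go(607.5,-309,136)"
```

```text
time: 26.6
eef_pos: [426.7, -304.5, 17.8]
tcp_rot: [[1.0, 0.0, -0.0], [0.0, -1.0, 0.0], [-0.0, -0.0, -1.0]]
wrist_force: [-0.7, 0.3, 1.9]
gripper_width: 37.6
time: 27.2
eef_pos: [426.5, -304.2, 136.8]
tcp_rot: [[1.0, 0.0, -0.0], [0.0, -1.0, 0.001], [-0.0, -0.001, -1.0]]
wrist_force: [0.7, -0.5, -1.9]
gripper_width: 37.2
t 27.2 units [4.53 0.12 0.02] yaw 0.0
```

```bash
python3 -m creep '[{"tx":0.4,"ty":0.12,"tz":0,"turn":0,"hand":-1},{"tx":0.9,"ty":0,"tz":0,"turn":0,"hand":-1},{"tx":0.9,"ty":0,"tz":0,"turn":0,"hand":-1},{"tx":0.9,"ty":0,"tz":0,"turn":0,"hand":-1},{"tx":0.9,"ty":0,"tz":0,"turn":0,"hand":-1},{"tx":0.53,"ty":0,"tz":0,"turn":0,"hand":-1},{"tx":0,"ty":0,"tz":0,"turn":0,"hand":-1},{"tx":0,"ty":0,"tz":0,"turn":0,"hand":-1},{"tx":0,"ty":0,"tz":0,"turn":0,"hand":-1}]' 20
python3 - <<'E'
from h import *
im,W=wrist()
P=W[(W[...,2]>9)&(W[...,2]<20)&(np.hypot(W[...,0]-608,W[...,1]+309)<60)][:,:2]
c=cv2.minAreaRect(P.astype(np.float32));print(len(P),c)
go(*c[0],24.3)
cv2.imwrite('pics/w9.png',im['color'][:,:,::-1])
E
```

```text
time: 28.1
eef_pos: [606.4, -309.0, 136.2]
tcp_rot: [[1.0, -0.001, -0.002], [-0.001, -1.0, 0.002], [-0.002, -0.002, -1.0]]
wrist_force: [-1.3, -0.7, -0.6]
gripper_width: 37.5
1887 ((608.3443603515625, -309.69769287109375), (74.52779388427734, 74.17034912109375), 78.67076110839844)
t 28.15 units [0.05 0.02 2.81] yaw -0.0
```

View pics/w9.png

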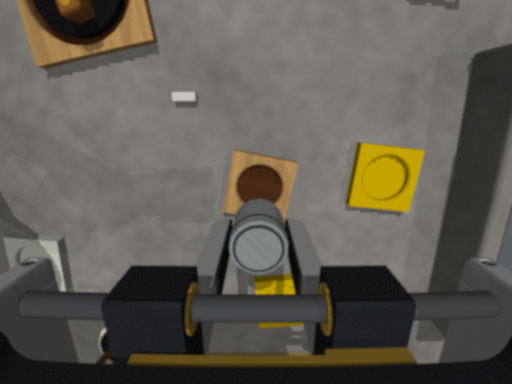

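The tin hangs over the wooden dock (260,185), and the measured board is 74.5 x 74.2 mm, as it should be.

```bash
python3 -m creep '[{"tx":0.03,"ty":0.02,"tz":0.4,"turn":0,"hand":-1},{"tx":0,"ty":0,"tz":0.9,"turn":0,"hand":-1},{"tx":0,"ty":0,"tz":0.8,"turn":0,"hand":-1},{"tx":0,"ty":0,"tz":0.47,"turn":0,"hand":-1},{"tx":0,"ty":0,"tz":0.22,"turn":0,"hand":-1},{"tx":0,"ty":0,"tz":0,"turn":0,"hand":-1},{"tx":0,"ty":0,"tz":0,"turn":0,"hand":-1},{"tx":0,"ty":0,"tz":0,"turn":0,"hand":0.2},{"tx":0,"ty":0,"tz":0,"turn":0,"hand":0.2},{"tx":0,"ty":0,"tz":0,"turn":0,"hand":0.2},{"tx":0,"ty":0,"tz":0,"turn":0,"hand":0.2},{"tx":0,"ty":0,"tz":-0.5,"turn":0,"hand":0.5},{"tx":0,"ty":0,"tz":-1,"turn":0,"hand":1},{"tx":0,"ty":0,"tz":-1,"turn":0,"hand":1},{"tx":0,"ty":0,"tz":-1,"turn":0,"hand":1},{"tx":0,"ty":0,"tz":-1,"turn":0,"hand":1},{"tx":0,"ty":0,"tz":0,"turn":0,"hand":1},{"tx":0,"ty":0,"tz":0,"turn":0,"hand":1}]' 20
python3 - <<'E'
from h import *
LIM.update(large_tin=(42,58),small_tin=(42,58),baren=(14,30),stone=(28,42))
im,W=wrist();rep(im,W,['small_tin','small_tin_dock'])
for c in('scene','side'):
    im=env.get_image(c);print(c);rep(im,cloud(im))
    cv2.imwrite(f'pics/{c}1.png',cv2.resize(im['color'][:,:,::-1],(800,600)))
E
```

```text
time: 29.95
eef_pos: [609.6, -310.4, 207.3]
tcp_rot: [[1.0, 0.0, 0.002], [0.0, -1.0, -0.001], [0.002, 0.001, -1.0]]
wrist_force: [-0.7, -0.2, -0.4]
gripper_width: 93.8
small_tin 0.89 [259. 174.  31.  34.] [ 611.7 -308.8] [36.2 35.8] -88.8 50.6 660
small_tin_dock 0.8 [360. 163.  63.  56.] [ 757.3 -298.8] [82.4 73.8] -6.2 11.5 2736
small_tin_dock 0.62 [277. 270.  52.  48.] [ 643.  -474.1] [84.  72.7] -85.3 11.5 1961
small_tin_dock 0.59 [ 70. 237.  58.  51.] [ 312.  -419.6] [87.7 74.7] 86.1 11.4 2290
small_tin_dock 0.57 [259. 171.  61.  57.] [ 608.9 -309.5] [74.2 72.8] 78.8 12.6 1749
scene
large_tin 0.76 [331. 132.  14.  18.] [444.9 303.4] [52.4 48.5] 65.4 51.5 140
large_tin 0.29 [ 99. 214.  46.  70.] [ 486.6 -475.9] [62.8 27.5] 87.6 50.4 125
small_tin 0.64 [192. 242.  15.  25.] [ 617. -312.] [32.  31.7] -31.4 51.0 148
small_tin 0.62 [225. 174.  32.  28.] [ 431.  -104.9] [69.1 22.1] -75.7 47.2 114
small_tin 0.59 [317. 183.  41.  34.] -
stone 0.65 [321. 180.  24.  34.] [610.7 115.1] [114.1  37. ] -62.4 35.7 325
stone 0.45 [326. 137.  39.  21.] -
large_tin_dock 0.71 [328. 136.  40.  20.] 
[... 1448 characters left out ...]
44. 247.  32.  30.] [ 754.2 -304.2] [84.  76.2] -6.7 9.5 718
small_tin_dock 0.56 [328. 310.  41.  39.] [ 638.1 -475.5] [75.1 73.8] 4.8 10.9 904
baren_dock 0.78 [206. 218.  59.  51.] [ 420.1 -104.4] [136.9 133.2] -79.7 12.4 951
stone_dock 0.83 [242. 158.  35.  30.] [573.3  99.5] [151.8  30.2] -67.1 9.1 223
stone_dock 0.39 [188. 129.  36.  18.] [432.1 301. ] [99.3 92.7] -84.4 11.8 263
stone_dock 0.31 [188. 121.  21.  18.] [436.8 284.8] [51.6 21.6] 2.3 18.0 62
brush_jar 0.75 [256. 310.  37.  67.] [ 466.3 -455.5] [114.3  64.8] 75.9 82.3 989
brush_jar 0.65 [188. 121.  23.  15.] [432.2 300.1] [58.2 51. ] -75.5 46.5 250
ink_roller 0.86 [341. 177.  58.  19.] [840.3 -72.7] [175.7  59.1] -2.1 22.1 174
```

View pics/side1.png

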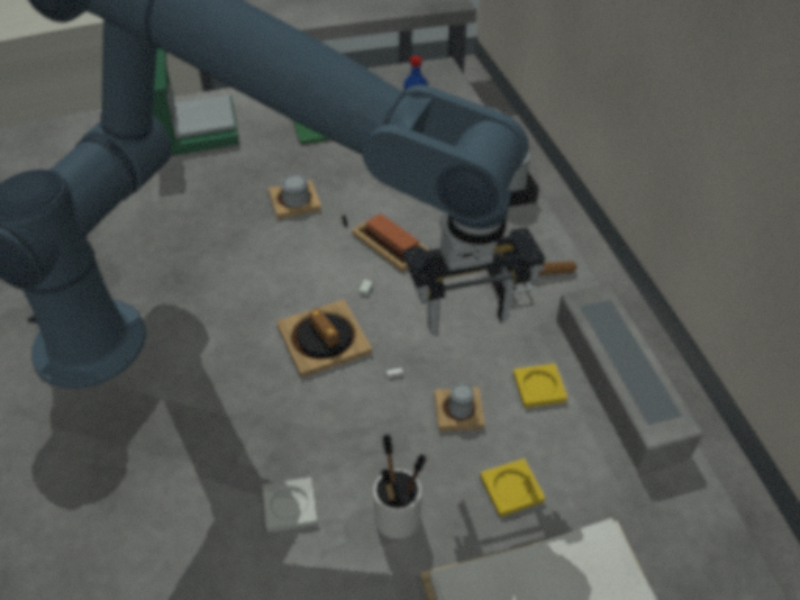

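All four are in their docks, the jar (398,500) hasn't moved, and the gripper is clear at about 207 mm. Handing in.

```bash
python3 -c "
from cell import env
print(env.finish_job())"
```

```text
the job is handed in; nothing more can be done
None
```

The stone, baren, large tin and small tin are each in their own wooden dock. I handed the job in at about 30 s of the 102 s, with the gripper open and clear above the bench.

| Thing | Top or disc height (seated value) | Offset from dock centre, last wrist view | Limit |
|---|---|---|---|
| Stone | 35 mm (36) | about 2 mm, lengthways within 1° | 16 mm |
| Baren | disc top 19.3 mm (20) | about 2 mm | 13 mm |
| Large tin | 50.6 mm (51) | about 3 mm | 13 mm |
| Small tin | 50.6 mm (51) | about 3 mm | 13 mm |

- **Bystanders:** I never touched the brush jar or the ink roller. The scene camera put both within about 6 mm of where they started. In the last side picture the arm partly hid the roller, so its side reading (about 16 mm off) is less reliable.
- **Disagreements:** The scene and side cameras differed from the wrist camera by 5–10 mm in absolute position. They agreed on where each thing sits relative to its dock, mostly to 3–6 mm, except for two side readings. In the last side view the stone dock was mostly hidden, so its reading there was unusable, and the baren read about 6 mm off its dock.
- **Failed command:** My first move was refused because its rows left out some of the keys. Nothing moved, and I sent full rows after that.

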